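Square the disc sander's table with an engineer's square and lock it

TASK

The tilting table of the little disc sander has been left tipped up. Pick up the engineer's square, stand its stock on the sander's table with the blade's back edge towards the sanding disc, and ease it down and up against the disc until both edges sit flush at once, with no gap at the table or at the disc, holding it gently pressed there for about a second so that the table is dead square to the disc. Then stand the square back upright on the steel plate and push the table's clamp lever right down to lock it, leaving the other things on the bench alone.

Things in the scene. Friction and masses are not known exactly. Their poses are not given: they have to be found in the camera images.
- square: Engineer's square of bright steel, 300 g. Stock: bar 90 (x) x 16 (y) x 24 mm high. Blade: upright strip 20 mm wide, 4 mm thick, x = +25 to +45 mm, rising to 120 mm above the sole; its back edge is flush with the stock's +x end, x = +45. Origin: centre of the sole, z up along the blade. Grip the stock's sides (along y) at x = -5, z = 25 mm, gripper leaned 25 deg away from the blade, towards -x.
- heel (a point): The heel of the square: the outer bottom corner under the blade's back edge, at x = +45 mm, y = 0, z = 0 of the square.
- sander: Small bench disc sander, fixed, switched off. Origin on the bench surface straight below the middle of the disc plate's front; its +x points horizontally into the disc (motor behind it at +x, table in front at -x), y runs along the disc's face, z up.
- disc: Upright disc plate, 121 mm in diameter, turning stiffly about its axle. Origin: centre of the plate's front, 95 mm above the bench, 5 mm below the table's pivot; its x is the sander's +x. On it sticks a hard 125 mm abrasive pad, its flat vertical face 0.5 to 5.5 mm in front (-x) of the origin: pads differ, so the face must be felt for. It rises 57 mm above the level table.
- worktable: The sander's tilting aluminium table plate, 105 mm (x = -7 to -112 mm) by 150 mm (y = -75 to +75), 8 mm thick, upper face at its z = 0. Origin: on the pivot line, in the plane of the disc plate's front, 100 mm above the bench, mid-disc. It turns about its y; square to the disc = level, axes parallel to the sander's. Starts with its outer (-x) edge tipped up by 0.06 to 0.15 rad.
- lock (a joint): Table clamp lever, rad. 0 = loose, ball end up (30 deg above horizontal); 1.0 = end stop, locked, ball 27 deg below horizontal. Turns about an axis along the sander's y, at x = -35 mm and 70 mm above the bench; about 2.5 N at the ball moves it, stays where left. Starts at 0 to 0.2.
- lock_ball (a point): Centre of the lever's black ball end, 24 mm in diameter, 65 mm from the lever's axis, at y = +130 mm of the sander (beside the end of the table nearer the robot), on the -x side of the axis. Pushing it down from above locks the table. Its path's end has the ball's centre 40 mm above the bench.
- plate: Dark steel flat plate, fixed, 160 (x) by 140 (y) by 20 mm high. Origin: centre of its underside on the bench; the square stands on its top, 20 mm up.
- jar: Bystander: closed clear jar with a blue lid, 58 mm in diameter, 75 mm high, origin at the centre of its foot.
- block: Bystander: dark wooden block 100 x 60 x 30 mm, origin at the centre of its underside.
- hammer: Bystander: small hammer 200 mm long lying on the bench, origin near its middle.
- table_rim (a point): Middle of the table's outer top edge, at x = -112 mm, y = 0, z = 0 of the table: 100 mm above the bench when level. The table is stiff and stays where left: some 5 N down at 80 mm from the disc turns it. Pressing the upright square's sole down turns the table until the heel meets it too, beside the disc, where the force rises sharply (stop at about 10 N).
Not all that is in view belongs to the job. What is shaped like the square but orange or yellow is not meant.

How it is judged (in metres and radians):
On the way, in this order (a step that is already met when the one before it is completed fails the run):
1. the square is pressed flush on the table and against the disc at once, gently (1.5 to 25 N on each), with the table within 0.015 rad of square, for 0.7 s (contact force between square and worktable between 1.5 and 25 N and contact force between square and disc between 1.5 and 25 N and angle between the z axis of square and the z axis of worktable, either way round below 0.015 rad and angle between the z axis of square and the z axis of sander, either way round below 0.015 rad and z of heel in the frame of worktable below 0.0015 m and angle between worktable's own z axis and vertical below 0.015 rad), for 0.7 s.
2. after that, the clamp lever is pushed down past 0.8 rad (value of joint lock above 0.8 rad), for 0.1 s.
At the end, for the whole second after the job is handed in: The table is within 0.015 rad (0.9 degrees) of square to the disc, the clamp lever is past 0.8 rad, and the square stands upright (within 0.05 rad) at rest on the steel plate, its origin over the plate (angle between worktable's own z axis and vertical below 0.015 rad and value of joint lock above 0.8 rad and contact force between square and plate above 1 N and angle between square's own z axis and vertical below 0.05 rad and x of square in the frame of plate between -0.08 and 0.08 m and y of square in the frame of plate between -0.07 and 0.07 m and linear speed of square below 0.01 m/s); the robot touches nothing.
It fails at once if the square is forced against the disc with more than 40 N (contact force between square and disc above 40 N).
It fails at once if the square is forced down on the table with more than 40 N (contact force between square and worktable above 40 N).
It fails at once if a bystander is moved by more than 30 mm (distance of any of jar, block, hammer from where it was at the start of the episode above 0.03 m).
It also fails if it takes over 59 s, if anything falls off the work surface, if the arm or the gripper's body presses on something with over 40 N, if the wrist force passes 120 N, or if a joint passes its speed limit or range.

ROBOT

A 6-joint arm with a two-finger parallel gripper is mounted at the origin on the work surface. World frame = base frame: x ahead of the robot, y to its left, z up, the work surface at z = 0. Lengths are in mm, angles in rad, forces in N, time in s.
With the tool pointing down it reaches from about 275 to 850 mm from the base axis. Payload 19 kg.
Tool frame: the origin (TCP) lies midway between the tips of the shut fingers; the grasp point (between the pads) lies 19 mm behind it; z points along the fingers, y is the line along which they close (so a half turn about z gives the same grasp; the last joint's range is limited). The gripper opens to 85 mm and grips with 20 to 120 N. Pads are 22 mm wide; open, the fingers measure 114 mm over their backs; the gripper's body (76 mm by 85 mm) begins 54 mm behind the grasp point. The pads swing forward as they close: fully open they stand 13 mm farther back than shut.
Start: joints at [-1.348, 0.15, 1.437, -0, 1.554, -0.134], TCP at [200.807, -538.764, 231.267] pointing down, gripper open.
Joint ranges: [-2.8, 2.8], [-0.68, 2.1], [0.12, 2.68], [-1.39, 4.53], [0.16, 2.79], [-2.81, 2.81]. Speed limits (rad/s): [1.89, 1.89, 2.22, 3.01, 3.01, 3.01].

INTERFACE

Orientations are given as a rotation vector (axis times angle).
In Python, from plant import arm gives the robot as it stands.
- The arm moves only by the shell command python3 -m pendant 'ROWS' [FORCE]. ROWS is JSON, a list of rows, each a list of 7 numbers: the shift along the world's x, y, z in mm, then the turn, a rotation vector about the world's x, y, z in units of 5 degrees (1.0 is 5 degrees), then the finger opening in mm, from 0 to 85.4. In form: [[dx, dy, dz, rx, ry, rz, hand], ...]. A call has 1 to 10 rows; each row is the pose to reach, as a shift and turn from the pose commanded when the call began; what a row does not reach only later rows make up. A row lasts 1/8 s, in which the tool goes at most 62.5 mm and 10.7 degrees, less where a joint would pass 70% of its speed; a pose out of reach is approached as far as the arm can. A call with a gripper value outside its range is refused whole. The fingers move at their own pace and stop on an object; FORCE is the grip in N (left out, the last holds). Time passes only in rows, so rows that repeat a pose let the fingers close. It gives the time, the measured TCP pose, the force, the opening and the grip force at its end, in the units of the state.
- arm.state(): the state, without advancing time (a new reading comes with each control period).
- arm.grab_frame(name): name is "side" or "top" or "wrist"; returns (picture, depth): 384x512x3 uint8, blue, green, red; 384x512 float32, mm along the optical axis (not along the pixel's ray), 0 where there is no reading.
- arm.camera_info(name): a dict with "fx", "fy", "cx", "cy" (pixels), "dist" ([k1, k2, p1, p2, k3] as OpenCV has them; the pictures are not rectified), "cam_to_world" (4x4, takes a point from camera to world coordinates); the wrist camera has in their place "T_tool_cam" (4x4, takes a point from camera to tool coordinates, whose origin is the TCP and whose axes are the flange's). Camera axes: x right, y down, z forward; pixel columns grow to the right and rows downward; lengths in mm; the calibration is good to about 2 mm. A picture is of the moment at which its call begins: read the wrist's pose just before it. camera_info takes no time and is no camera call.
- arm.hand_in(): hands the job in; it is judged then, once.
Trained networks look in the newest picture that a camera, given by its name, has taken for a name from the list of things; names that differ only in an ending like _2 or _b are one class to them, and where a whole thing is asked for, a point or a joint stands for the part that bears it (a point fixed in the world has none). Each returns a list of dicts, best first, with "confidence" (0 to 1); they miss things now and then, are a little off and sometimes report something else, mostly with a low value. They report only what shows in the picture. A call takes as long as a camera call. They do not tell look-alikes from the thing itself.
- arm.spot_in(camera, thing): "location" ([x, y, z] in mm, in world coordinates, good to about 4 mm: the middle of the surface that is visible of it).
- arm.trace(camera, thing): "mask" (384x512 bool, what is visible of it).
- arm.mark_of(camera, thing): "location" ([x, y, z] in mm, in world coordinates, good to about 4 mm: a listed point, or the origin of a listed thing).
The state is a dict: "time": time; "joints": joint angles; "qvel": joint speeds; "joint_torque": joint torques, N m; "position": TCP position; "tool_rot": TCP orientation; "ft_force": force on the tool from outside, world axes, zero at the start; "wrist_torque": the same for the moment, N m; "gripper_width": opening from 0.0 (shut) to 1.0 (fully open); "grasp_force": force on a finger pad.
Only numpy, scipy, OpenCV 4.12 (cv2) and the standard library are available. Lean on these libraries where they do the work, as an engineer would, in place of code of your own. Each camera call takes 0.05 s, during which the arm holds its last target. There are 200 camera calls.

## Working session

There is one attempt and no reset: what is moved stays moved. The work goes in short steps, Python scripts to look and compute and a shell command to move; the robot and the scene stay as the last step left them, time stands still between calls to the robot, and variables do not carry over. Pictures are saved under pics/ and viewed, at most 10 in all, crops included, and the job is handed in when it is done.

```bash
mkdir -p pics; ls; cat > h.py <<'E'
import numpy as np, cv2
from plant import arm
from scipy.spatial.transform import Rotation as R
def T_cam(name, st=None):
    ci=arm.camera_info(name)
    if 'cam_to_world' in ci: return np.array(ci['cam_to_world'])
    st=st or arm.state(); T=np.eye(4); T[:3,:3]=R.from_rotvec(st['tool_rot']).as_matrix(); T[:3,3]=st['position']
    return T@np.array(ci['T_tool_cam'])
def world(name, uv, z, T):
    ci=arm.camera_info(name); K=np.array([[ci['fx'],0,ci['cx']],[0,ci['fy'],ci['cy']],[0,0,1.]])
    p=cv2.undistortPoints(np.array(uv,float).reshape(-1,1,2),K,np.array(ci['dist'],float)).reshape(-1,2)
    P=np.c_[p,np.ones(len(p))]*np.array(z,float).reshape(-1,1)
    return P@T[:3,:3].T+T[:3,3]
def cloud(name,d,T,mask=None):
    m=(d>0) if mask is None else (mask&(d>0))
    v,u=np.nonzero(m); return world(name,np.c_[u,v],d[v,u],T)
E
python3 - <<'E'
from h import *
np.set_printoptions(precision=1,suppress=True)
ims={}
for c in ['side','top']:
    p,d=arm.grab_frame(c); cv2.imwrite(f'pics/{c}1.png',p); np.save(f'{c}1.npy',d)
    for t in ['square','sander','disc','worktable','plate','jar','block','hammer']:
        for r in arm.mark_of(c,t)[:3]: print(c,t,np.array(r['location']),round(r['confidence'],2))
    for t in ['heel','lock_ball','table_rim']:
        for r in arm.mark_of(c,t)[:3]: print(c,t,np.array(r['location']),round(r['confidence'],2))
s=arm.state();print({k:s[k] for k in ['time','position','tool_rot','gripper_width']})
E
```

```text
pics
side square [ 405.  -250.8    0. ] 0.97
side square [427.  -28.4  -3.9] 0.89
side square [726.5  -3.5  -1.6] 0.67
side disc [580.4 167.4  95.7] 0.76
side disc [428.3 114.4  91.1] 0.55
side disc [ 578.  -193.    -1.2] 0.2
side plate [ 579.7 -193.8   -1.3] 0.88
side jar [ 753.9 -120.1   -0.3] 0.8
side hammer [ 518.7 -416.7   -0. ] 0.88
side heel [471.9 -32.2   0. ] 0.86
side heel [ 444.9 -275.1    0. ] 0.77
side heel [ 569.2 -142.6   23.3] 0.67
side lock_ball [426.5 115.9  93.3] 0.98
side table_rim [551.1  58.3 113.8] 0.77
side table_rim [ 707.  -309.1    1.2] 0.45
top square [ 570.8 -189.5   20.5] 0.72
top square [ 406.6 -245.4    1.9] 0.66
top square [425.1 -33.1   0.3] 0.66
top sander [583.8 168.7   2.6] 0.64
top disc [581.5 170.3  94.5] 0.6
top worktable [575.1 168.8  97.7] 0.73
top worktable [427.1 115.6  89.7] 0.36
top plate [ 577.  -191.4    1.6] 0.75
top plate [580.6 172.1  94.7] 0.59
top jar [ 756.5 -117.6   -1.9] 0.8
top block [ 707.4 -311.3   -4.7] 0.57
top hammer [ 517.1 -421.3    0.2] 0.61
top heel [709.7  31.8  -3.8] 0.88
top heel [ 573.5 -141.6   23. ] 0.81
top heel [ 441. -276.    1.] 0.75
top lock_ball [428.9 115.5  89.8] 0.63
top table_rim [551.7  62.8 110.5] 0.71
{'time': 1.2, 'position': array([ 200.8, -538.8,  231.3]), 'tool_rot': array([-3.1, -0.6,  0. ]), 'gripper_width': 1.0017991825861354}
```

View pics/side1.png

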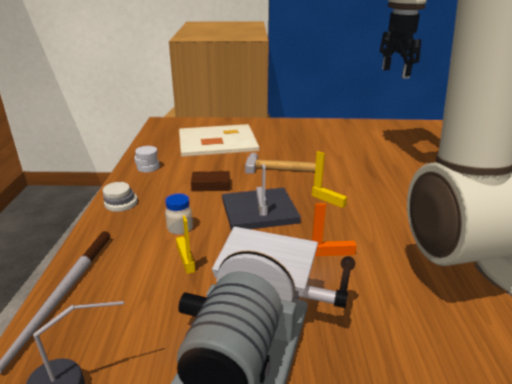

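View pics/top1.png

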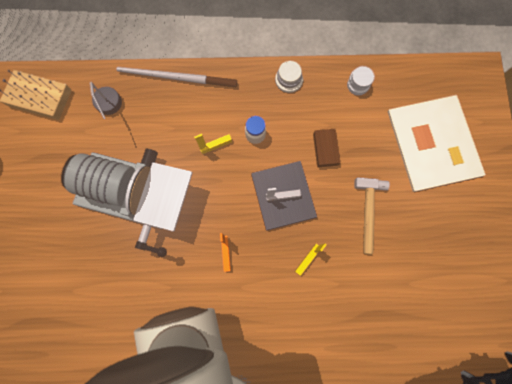

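The side view shows the bright square standing on the dark plate, blade near (263,190). The orange (335,245) and yellow (330,180; 185,250) ones are decoys. In the top view the real square is at (285,195) with its blade on the left, towards the disc, and the table is at (165,195). The lever ball is at (162,251).

```bash
python3 - <<'E'
from h import *
np.set_printoptions(precision=2,suppress=True)
d=np.load('top1.npy'); T=T_cam('top'); P=cloud('top',d,T)
def rect(sel,n):
    Q=P[sel]; r=cv2.minAreaRect(Q[:,:2].astype(np.float32)); print(n,len(Q),r, 'z',np.percentile(Q[:,2],[2,50,98])); return Q
x,y,z=P.T
near=(abs(x-573)<45)&(abs(y+190)<75)
rect(near&(z>33)&(z<52),'stock'); rect(near&(z>110),'bladetop'); 
rect((abs(x-577)<120)&(abs(y+191)<120)&(z>15)&(z<25),'plate')
# table: trace
for t in ['worktable']:
    for r in arm.trace('top',t)[:2]:
        m=r['mask']; Q=cloud('top',d,T,m); print(t,r['confidence'],len(Q),np.percentile(Q,[2,50,98],axis=0))
A=(z>85)&(z<135)&(abs(x-560)<130)&(abs(y-115)<75)
Q=P[A]
for _ in range(6):
    c,*_=np.linalg.lstsq(np.c_[Q[:,:2],np.ones(len(Q))],Q[:,2],rcond=None); res=Q[:,2]-np.c_[Q[:,:2],np.ones(len(Q))]@c; Q=Q[abs(res)<max(2,2*res.std())]
n=np.array([-c[0],-c[1],1]);n/=np.linalg.norm(n);print('table n',n,len(Q),res.std(),'tilt',np.arccos(n[2]),'yaw down dir',np.degrees(np.arctan2(n[1],n[0])),cv2.minAreaRect(Q[:,:2].astype(np.float32)))
s=arm.state();print(R.from_rotvec(s['tool_rot']).as_matrix(), s['time'])
E
```

```text
stock 206 ((573.2603759765625, -187.84031677246094), (16.868101119995117, 90.16960144042969), 6.43409538269043) z [34.44 43.77 48.1 ]
bladetop 35 ((569.3388671875, -152.90013122558594), (4.09127950668335, 19.416728973388672), 6.024696350097656) z [110.95 131.43 141.31]
plate 2776 ((591.2238159179688, -220.8838348388672), (172.3743133544922, 205.44381713867188), 13.669807434082031) z [16.76 20.26 23.84]
worktable 0.81 2541 [[489.95  51.47 100.44]
 [562.83 110.36 108.72]
 [638.43 168.76 116.07]]
worktable 0.68 343 [[423.78 104.59  72.73]
 [449.95 156.92  81.86]
 [496.52 178.08 106.4 ]]
table n [0.04 0.12 0.99] 2276 1.2182381637727002 tilt 0.13008366493638146 yaw down dir 74.23308544071537 ((570.4469604492188, 131.7417755126953), (147.43045043945312, 149.85691833496094), 73.90632629394531)
[[ 0.94  0.35 -0.  ]
 [ 0.35 -0.94  0.  ]
 [ 0.   -0.   -1.  ]] 1.25
```

```bash
cat >> h.py <<'E'
def grasp_R(yaw_deg, lean=25):
    a=np.radians(yaw_deg); l=np.radians(lean)
    xs=np.array([np.cos(a),np.sin(a),0]); ys=np.array([-np.sin(a),np.cos(a),0])
    z=np.sin(l)*xs-np.cos(l)*np.array([0,0,1]); y=-ys
    return np.c_[np.cross(y,z),y,z]
def turn(R1,R0=None):
    R0=R.from_rotvec(arm.state()['tool_rot']).as_matrix() if R0 is None else R0
    return R.from_matrix(R1@R0.T).as_rotvec()/np.radians(5)
E
python3 - <<'E'
from h import *
np.set_printoptions(precision=3,suppress=True)
G=grasp_R(96.4); t=turn(G); print(t,np.linalg.norm(t)*5, turn(grasp_R(74.2),G))
p=np.array([573,-184.8,28.]); print(p-100*G[:,2]-arm.state()['position'], 100*G[:,2])
E
```

```text
[ 4.583 -2.818 14.934] 79.36932807031528 [ 0.    0.   -4.44]
[ 376.893  311.965 -112.657] [ -4.711  41.998 -90.631]
```

```bash
python3 -m pendant '[[377,312,-112.7,4.583,-2.818,14.934,60],[377,312,-112.7,4.583,-2.818,14.934,60],[377,312,-112.7,4.583,-2.818,14.934,60],[377,312,-112.7,4.583,-2.818,14.934,60],[377,312,-112.7,4.583,-2.818,14.934,60],[377,312,-112.7,4.583,-2.818,14.934,60],[377,312,-112.7,4.583,-2.818,14.934,60],[377,312,-112.7,4.583,-2.818,14.934,60],[377,312,-112.7,4.583,-2.818,14.934,60],[377,312,-112.7,4.583,-2.818,14.934,60]]' 40
python3 - <<'E'
from h import *
np.set_printoptions(precision=2,suppress=True)
s=arm.state(); print(s['time'],s['position'],s['joints'],turn(grasp_R(96.4)),s['ft_force'])
T=T_cam('wrist',s); p,d=arm.grab_frame('wrist'); cv2.imwrite('pics/w1.png',p)
P=cloud('wrist',d,T); x,y,z=P.T
near=(abs(x-573)<40)&(abs(y+187)<70)
for n,sel in [('stock',near&(z>36)&(z<50)),('blade',near&(z>60))]:
    Q=P[sel]; print(n,len(Q),cv2.minAreaRect(Q[:,:2].astype(np.float32)) if len(Q)>5 else '',np.percentile(Q[:,2],[5,50,95]) if len(Q) else '')
E
```

```text
time: 2.5
position: [577.7, -226.8, 118.4]
tool_rot: [-1.858, -2.078, -0.411]
ft_force: [-1.3, -0.7, 0.0]
gripper_width: 0.702
grasp_force: 0.0
2.5 [ 577.68 -226.77  118.41] [-0.66  0.47  1.31  0.31  1.67 -0.79] [ 0.   -0.01 -0.  ] [-1.33 -0.67  0.04]
stock 2073 ((573.386474609375, -188.39218139648438), (15.394145011901855, 89.81552124023438), 6.1377973556518555) [42.6  43.73 44.81]
blade 18635 ((572.9594116210938, -200.46170043945312), (80.01155090332031, 112.97858428955078), 0.04822159558534622) [136.43 194.86 211.91]
```

View pics/w1.png

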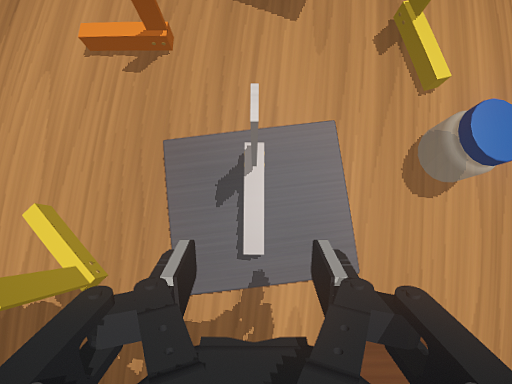

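The wrist view shows the stock centred between the fingers (255,200), with the blade ahead at (254,100), which matches the estimate. Now I advance and grip.

```bash
python3 -m pendant '[[-2.4,21,-45.3,0,0,0,60],[-3.9,35,-76,0,0,0,60],[-4.5,41.5,-90.3,0,0,0,60],[-4.5,41.5,-90.3,0,0,0,60],[-4.5,41.5,-90.3,0,0,0,10],[-4.5,41.5,-90.3,0,0,0,10],[-4.5,41.5,-90.3,0,0,0,10],[-4.5,41.5,-90.3,0,0,0,10],[-4.5,41.5,-90.3,0,0,0,10],[-4.5,41.5,-90.3,0,0,0,10]]' 60
python3 -c "
from h import *
s=arm.state();print(s['ft_force'],s['gripper_width'],s['grasp_force'])"
```

```text
time: 3.8
position: [573.6, -185.9, 29.3]
tool_rot: [-1.859, -2.079, -0.412]
ft_force: [-1.2, -2.5, 6.9]
gripper_width: 0.175
grasp_force: 59.5
[-1.24962716 -2.54217856  6.88758713] 0.1752174726573138 59.47384536266327
```

```bash
python3 -m pendant '[[0,0,0,0,0,0,8],[0,0,0,0,0,0,8]]' 110
python3 -c "
from h import *
s=arm.state();np.savez('grasp.npz',r=s['tool_rot'],p=s['position']);print(s['ft_force'],s['position'],s['grasp_force'])"
python3 -m pendant '[[0,0,50,0,0,0,8],[0,0,100,0,0,0,8],[-2,50,140,0,0,-0.8,8],[-4,110,140,0,0,-1.8,8],[-6,170,140,0,0,-2.8,8],[-8,230,140,0,0,-3.8,8],[-10.6,289,140,0,0,-4.44,8],[-10.6,289,140,0,0,-4.44,8],[-10.6,289,140,0,0,-4.44,8]]'
python3 - <<'E'
from h import *
np.set_printoptions(precision=3,suppress=True)
s=arm.state(); g=np.load('grasp.npz'); Rg=R.from_rotvec(g['r']);Rn=R.from_rotvec(s['tool_rot'])
print(s['time'],s['position'],s['ft_force'],s['grasp_force'],s['joints'],(Rn*Rg.inv()).as_rotvec())
T=T_cam('top'); p,d=arm.grab_frame('top'); P=cloud('top',d,T); T=T_cam('side'); q,d2=arm.grab_frame('side'); cv2.imwrite('pics/s2.png',cv2.resize(q[180:330,170:400],None,fx=3,fy=3))
x,y,z=P.T
for c in ['side','top']:
  for t in ['disc','heel','square','worktable']: print(c,t,[np.round(r['location'],1) for r in arm.mark_of(c,t)[:2]])
E
```

```text
time: 4.05
position: [573.7, -186.0, 29.5]
tool_rot: [-1.859, -2.079, -0.412]
ft_force: [-1.6, -2.4, 9.7]
gripper_width: 0.155
grasp_force: 108.4
[-1.61995765 -2.36599297  9.73022508] [ 573.69448437 -186.03848045   29.46264032] 108.41430902481079
time: 5.18
position: [562.6, 103.7, 168.4]
tool_rot: [-2.261, -1.712, -0.501]
ft_force: [-0.0, 0.2, -3.5]
gripper_width: 0.155
grasp_force: 108.7
5.175 [562.641 103.679 168.437] [-0.025  0.233 -3.494] 108.69929552078247 [-0.198  0.1    1.685  0.447  1.344 -0.023] [ 0.001  0.001 -0.386]
side disc [array([583.8, 167.7,  96.9])]
side heel [array([708.1,  32.5,  -1.7]), array([471.9, -32.3,  -0.7])]
side square [array([724.3,  -4.1,  -1.4]), array([562.6, 103.6, 160.6])]
side worktable []
top disc [array([581.8, 168.7,  92.8])]
top heel [array([708.7,  35.9,  -2.5])]
top square [array([ 404.8, -247.2,    1.4]), array([724.3,  -9.6,  -0.8])]
top worktable []
```

View pics/s2.png

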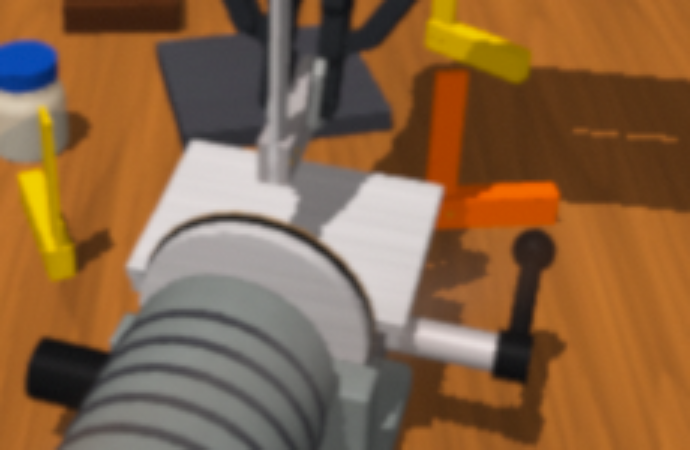

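```bash
python3 -m pendant '[[1.5,5.5,-20,0,0,0,8],[3.3,11.5,-40,0,0,0,8],[3.3,11.5,-43,0,0,0,8],[3.3,11.5,-43,0,0,0,8]]'
python3 -m pendant '[[0,0,-2,0,0,0,8],[0,0,-4,0,0,0,8],[0,0,-6,0,0,0,8],[0,0,-8,0,0,0,8]]'
cat > q.py <<'E'
from h import *
np.set_printoptions(precision=4,suppress=True)
s=arm.state(); g=np.load('grasp.npz'); Rn=R.from_rotvec(s['tool_rot'])*R.from_rotvec(g['r']).inv()
a=np.radians(74.2);xs=np.array([np.cos(a),np.sin(a),0]);ys=np.array([-xs[1],xs[0],0]); zt=Rn.as_matrix()[:,2]
S=s['position']-2.5*xs; D=np.array([581.5,168.8,0])
print('t',s['time'],'sole',s['position'][2]-9.46,'heel sx',(S-D)@xs+45,'sy',(S-D)@ys,'tilt x,y',zt@xs,zt@ys,'F sx,sy,z',s['ft_force']@xs,s['ft_force']@ys,s['ft_force'][2],'M',[s['wrist_torque']@v for v in (xs,ys)])
E
python3 q.py
```

```text
time: 6.18
position: [566.1, 115.1, 125.7]
tool_rot: [-2.262, -1.711, -0.502]
ft_force: [-0.1, -0.1, -3.6]
gripper_width: 0.155
grasp_force: 108.6
time: 6.68
position: [566.2, 115.1, 117.5]
tool_rot: [-2.262, -1.711, -0.502]
ft_force: [0.2, -2.5, 0.5]
gripper_width: 0.155
grasp_force: 109.6
t 6.675 sole 108.0030698073131 heel sx -13.36891423617785 sy 0.059452281344421605 tilt x,y -0.0012968257081350488 -0.0004888732248073918 F sx,sy,z -2.39988810400662 -0.8508895626053073 0.48146881561521604 M [np.float64(-0.11052316817091909), np.float64(0.744216281125287)]
```

```bash
python3 -m pendant '[[0,0,-2,0,0,0,8],[0,0,-4,0,0,0,8],[0,0,-5.5,0,0,0,8],[0,0,-6.5,0,0,0,8]]'
python3 q.py
```

```text
time: 7.18
position: [566.0, 115.2, 110.7]
tool_rot: [-2.262, -1.711, -0.501]
ft_force: [0.9, -3.4, 1.2]
gripper_width: 0.157
grasp_force: 109.5
t 7.175 sole 101.19020727760304 heel sx -13.27721324620525 sy 0.30105341398814267 tilt x,y -0.0012943612848073291 -0.0011849458014349201 F sx,sy,z -3.0008977410196858 -1.8307206161357277 1.2291639997514023 M [np.float64(-0.15519296449146758), np.float64(0.8738666839833437)]
```

```bash
python3 -m pendant '[[0,0,-0.5,0,0,0,8],[0,0,-1,0,0,0,8],[0,0,-1,0,0,0,8]]'; python3 q.py
python3 -m pendant '[[0,0,-0.5,0,0,0,8],[0,0,-0.5,0,0,0,8]]'; python3 q.py
```

```text
time: 7.55
position: [566.0, 115.3, 109.7]
tool_rot: [-2.262, -1.71, -0.501]
ft_force: [0.4, -2.5, 0.4]
gripper_width: 0.155
grasp_force: 109.5
t 7.55 sole 100.28341388605108 heel sx -13.239231412296888 sy 0.3363108860868077 tilt x,y -0.0013889252778046383 -0.0012514063314205484 F sx,sy,z -2.2861690921645232 -1.0623549856211818 0.4006695256187284 M [np.float64(-0.22166391082314055), np.float64(0.6833919036771238)]
time: 7.8
position: [566.0, 115.2, 109.4]
tool_rot: [-2.262, -1.711, -0.501]
ft_force: [-1.6, -3.6, 3.0]
gripper_width: 0.154
grasp_force: 109.8
t 7.8 sole 99.950362656745 heel sx -13.288520479344712 sy 0.32304109908318673 tilt x,y -0.0013985932595700344 -0.0011299618831464666 F sx,sy,z -3.883406211943134 0.5349565521305488 3.024409368438955 M [np.float64(0.1335773803862888), np.float64(0.7108699437920032)]
```

```bash
python3 -m pendant '[[0.54,1.92,0,0,0,0,8],[1.09,3.85,0,0,0,0,8],[1.63,5.77,0,0,0,0,8],[1.63,5.77,0,0,0,0,8]]'; python3 q.py
python3 -m pendant '[[0.27,0.96,0,0,0,0,8],[0.27,0.96,0,0,0,0,8]]'; python3 q.py
```

```text
time: 8.3
position: [567.8, 121.2, 109.4]
tool_rot: [-2.262, -1.711, -0.502]
ft_force: [0.4, -2.0, 2.6]
gripper_width: 0.152
grasp_force: 109.7
t 8.3 sole 99.90008201558112 heel sx -6.997669945537439 sy 0.25800250174691847 tilt x,y -0.0016814325619129546 -0.0009933180514774037 F sx,sy,z -1.8216542085201872 -0.9024541880113902 2.568618746774317 M [np.float64(-0.20506320527507751), np.float64(0.2511254636063432)]
time: 8.55
position: [568.0, 122.0, 109.4]
tool_rot: [-2.262, -1.711, -0.502]
ft_force: [-0.6, -4.3, 3.3]
gripper_width: 0.162
grasp_force: 110.0
t 8.55 sole 99.94215041379974 heel sx -6.22868483410236 sy 0.23287739203686378 tilt x,y -0.0014452857344301052 -0.0009404858974617818 F sx,sy,z -4.2818020020133 -0.6350216602617258 3.322290288839705 M [np.float64(-0.07523136455143985), np.float64(0.5225140199272266)]
```

```bash
for i in 1 2; do python3 -m pendant '[[0.27,0.96,0,0,0,0,8],[0.27,0.96,0,0,0,0,8]]' >/dev/null; python3 q.py; done
```

```text
t 8.8 sole 99.9514153853008 heel sx -5.311645865333709 sy 0.21161299555422255 tilt x,y -0.0013304995857030175 -0.0008830763486319141 F sx,sy,z -4.08062848663458 -0.32341403517406897 4.458259046329633 M [np.float64(-0.08487568151772981), np.float64(0.5676069870064506)]
t 9.05 sole 99.91747031351505 heel sx -4.327780124645727 sy 0.23258044567260291 tilt x,y -0.0013277027902842684 -0.0009959735162003197 F sx,sy,z -4.681457245106056 -0.37942491364373765 5.040929219399221 M [np.float64(-0.10939907236004182), np.float64(0.6534008892363444)]
```

```bash
for i in 1 2 3; do python3 -m pendant '[[0.2,0.72,0,0,0,0,8],[0.2,0.72,0,0,0,0,8]]' >/dev/null; python3 q.py; done
```

```text
t 9.3 sole 99.95476452442557 heel sx -3.6057069617822535 sy 0.20211010034067592 tilt x,y -0.001299867027697089 -0.0008879520303731625 F sx,sy,z -6.023021825311924 -1.0447807549769978 4.945931439314216 M [np.float64(-0.1021022658864553), np.float64(0.6796877783599005)]
t 9.55 sole 99.92942386903368 heel sx -2.8607651394171185 sy 0.22762851308086282 tilt x,y -0.0012766471658788665 -0.0009377794713702899 F sx,sy,z -5.137382895471654 -0.8488826001539008 5.028589583908485 M [np.float64(-0.032583315263034734), np.float64(0.6640579231402801)]
t 9.8 sole 99.93357323318077 heel sx -2.5584235594967666 sy 0.19229673908135247 tilt x,y -0.0004895210386386957 -0.0008638687378556826 F sx,sy,z -11.285320561333622 1.8870657910824205 7.376818752558005 M [np.float64(0.16331593336797204), np.float64(1.34671986485886)]
```

```bash
for i in 1 2; do python3 -m pendant '[[0.05,0.17,0,0,0,0,8],[0.05,0.17,0,0,0,0,8],[0.05,0.17,0,0,0,0,8],[0.05,0.17,0,0,0,0,8],[0.05,0.17,0,0,0,0,8],[0.05,0.17,0,0,0,0,8]]' >/dev/null; python3 q.py; done; python3 - <<'E'
from h import *
q,d2=arm.grab_frame('side'); cv2.imwrite('pics/s3.png',cv2.resize(q[180:330,170:400],None,fx=3,fy=3))
T=T_cam('top'); p,d=arm.grab_frame('top'); P=cloud('top',d,T); x,y,z=P.T
Q=P[(z>85)&(z<120)&(abs(x-560)<80)&(abs(y-115)<55)]
for _ in range(6):
    c,*_=np.linalg.lstsq(np.c_[Q[:,:2],np.ones(len(Q))],Q[:,2],rcond=None); res=Q[:,2]-np.c_[Q[:,:2],np.ones(len(Q))]@c; Q=Q[abs(res)<max(2,2*res.std())]
print(c,len(Q))
E
```

```text
t 10.55 sole 99.9404043808774 heel sx -2.5248113094413824 sy 0.18202631015108225 tilt x,y -0.00031137017681645183 -0.0008735615272605102 F sx,sy,z -13.341978355015666 1.321954013852766 8.014925730232994 M [np.float64(0.2632800465362917), np.float64(1.6064115477873349)]
t 11.3 sole 99.89489827969518 heel sx -2.512876049236773 sy 0.21825248898952737 tilt x,y -2.7594242011205757e-05 -0.0009648923937521777 F sx,sy,z -15.543142214352951 1.7768062812737468 9.012607115290182 M [np.float64(0.31302153316581427), np.float64(1.871138778805141)]
[-1.13590993e-03  1.07329004e-02  9.98605419e+01] 330
```

View pics/s3.png

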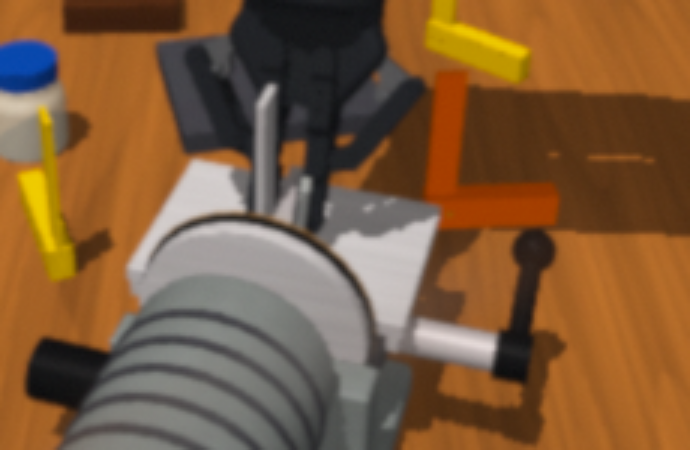

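```bash
python3 - <<'E'
from h import *
np.set_printoptions(precision=4,suppress=True)
a=np.radians(74.2);xs=np.array([np.cos(a),np.sin(a)]);ys=np.array([-xs[1],xs[0]])
D=np.array([581.5,168.8])
def fit(Q,th):
    for _ in range(15):
        A=np.c_[(Q[:,:2]-D)@xs,(Q[:,:2]-D)@ys,np.ones(len(Q))]
        c,*_=np.linalg.lstsq(A,Q[:,2],rcond=None); res=Q[:,2]-A@c; Q=Q[abs(res)<max(th,2*res.std())]
    return c,len(Q),res.std()
for cam in ['top','side']:
    T=T_cam(cam); ds=[arm.grab_frame(cam)[1] for _ in range(4)]; P=np.vstack([cloud(cam,d,T) for d in ds]); x,y,z=P.T
    u=(P[:,:2]-D)@xs; v=(P[:,:2]-D)@ys
    print(cam,'bench',fit(P[(abs(z)<8)&(abs(u+60)<250)&(abs(v)<250)],3))
    for lab,s in [('v<-20',(v>-70)&(v<-20)),('v>20',(v<70)&(v>20))]:
        Q=P[(abs(z-101)<6)&(u<-15)&(u>-108)&s]
        print(cam,lab,fit(Q,2))
E
```

```text
top bench (array([0.001 , 0.    , 0.6331]), 52626, np.float64(1.4313917715748365))
top v<-20 (array([0., 0., 0.]), 0, np.float64(nan))
top v>20 (array([  0.0048,  -0.0012, 100.8676]), 934, np.float64(1.175582048852467))
side bench (array([ 0.0001, -0.0007, -0.7475]), 109039, np.float64(0.9912839768995575))
side v<-20 (array([ 0.0012,  0.0025, 99.7634]), 1520, np.float64(0.7239696422955207))
side v>20 (array([-0.0006, -0.0027, 99.4199]), 3466, np.float64(0.7322212220417174))
  ret = _var(a, axis=axis, dtype=dtype, out=out, ddof=ddof,
  arrmean = um.true_divide(arrmean, div, out=arrmean,
  ret = ret.dtype.type(ret / rcount)
```

```bash
python3 -m pendant '[[-0.54,-1.92,0,0,0,0,8],[-1.09,-3.85,0,0,0,0,8],[-2.2,-7.7,1,0,0,0,8],[-3.3,-11.5,10,0,0,0,8],[-5.4,-19.2,50,0,0,0,8],[-5.4,-19.2,50,0,0,0,8],[-5.4,-19.2,50,0,0,0,8]]'; python3 q.py; python3 -c "
from h import *
g=np.load('grasp.npz');s=arm.state();print(g['p']-s['position'],turn(R.from_rotvec(g['r']).as_matrix()))"
```

```text
time: 12.68
position: [563.4, 107.0, 158.8]
tool_rot: [-2.262, -1.71, -0.501]
ft_force: [-0.1, 0.4, -4.0]
gripper_width: 0.158
grasp_force: 109.0
t 12.675 sole 149.36739024005348 heel sx -21.84758120816845 sy 0.5565598270779384 tilt x,y -0.0010389599143034672 -0.0016763202481945762 F sx,sy,z 0.3571747145831032 0.2399138756292675 -4.02052581611996 M [np.float64(0.04348685514964034), np.float64(0.4806568136374744)]
[  10.25059155 -293.07362022 -129.36474992] [-0.01352475 -0.01828261  4.43899399]
```

```bash
python3 -m pendant '[[2,-50,8,0,0,0.7,8],[4,-110,8,0,0,1.7,8],[6,-170,8,0,0,2.6,8],[8,-230,0,0,0,3.5,8],[10.3,-293,-50,0,0,4.44,8],[10.3,-293,-100,0,0,4.44,8],[10.3,-293,-118,0,0,4.44,8],[10.3,-293,-126,0,0,4.44,8],[10.3,-293,-126,0,0,4.44,8]]'; python3 -m pendant '[[0,0,-2,0,0,0,8],[0,0,-3,0,0,0,8],[0,0,-3.5,0,0,0,8],[0,0,-3.5,0,0,0,8]]'
```

```text
time: 13.8
position: [574.6, -185.2, 34.6]
tool_rot: [-1.857, -2.08, -0.412]
ft_force: [-0.3, -0.1, -2.7]
gripper_width: 0.158
grasp_force: 108.8
time: 14.3
position: [574.1, -185.8, 29.9]
tool_rot: [-1.858, -2.078, -0.412]
ft_force: [-1.1, -0.0, -3.3]
gripper_width: 0.159
grasp_force: 108.8
```

```bash
python3 -m pendant '[[0,0,-0.6,0,0,0,8],[0,0,-0.6,0,0,0,20],[0,0,-0.6,0,0,0,30],[0,0,-0.6,0,0,0,50],[0,0,-0.6,0,0,0,60],[0,0,-0.6,0,0,0,60],[1.4,-12.6,27,0,0,0,60],[3.3,-29.4,63,0,0,0,60],[4.7,-42,100,0,0,0,60],[5,-55,170,0,0,0,60]]'
python3 - <<'E'
from h import *
np.set_printoptions(precision=2,suppress=True)
q,d=arm.grab_frame('side');cv2.imwrite('pics/s4.png',q)
T=T_cam('side')
for c in ['side','top']:
    if c=='top': arm.grab_frame('top')
    for r in arm.mark_of(c,'lock_ball')[:2]: print(c,np.array(r['location']),r['confidence'])
    for r in arm.spot_in(c,'lock_ball')[:2]: print('spot',c,np.array(r['location']),r['confidence'])
# points of ball
P=cloud('side',d,T);B=P[(np.linalg.norm(P-[427.5,115.5,91],axis=1)<22)];print(len(B),B.mean(0),B.max(0),B.min(0))
print(arm.state()['joints'],arm.state()['position'],turn(grasp_R(74.2,0)),turn(grasp_R(15,0)))
E
```

```text
time: 15.55
position: [578.4, -239.3, 191.1]
tool_rot: [-1.857, -2.075, -0.411]
ft_force: [0.9, 0.2, 0.4]
gripper_width: 0.704
grasp_force: 0.0
side [427.8 113.3  93.3] 0.88
spot side [452.5 165.4  77.3] 0.75
spot side [ 575.9 -147.5   49.8] 0.65
top [426.2 114.9  93.5] 0.83
top [550.6  59.1  99. ] 0.62
spot top [445.9 157.2  79.8] 0.94
196 [432.81 122.29  97.27] [442.64 136.66 107.38] [420.   107.78  85.55]
[-0.67  0.45  1.2   0.31  1.8  -0.76] [ 578.73 -238.93  190.23] [-5.03  0.4  -4.37] [ -4.51   3.06 -16.  ]
```

View pics/s4.png

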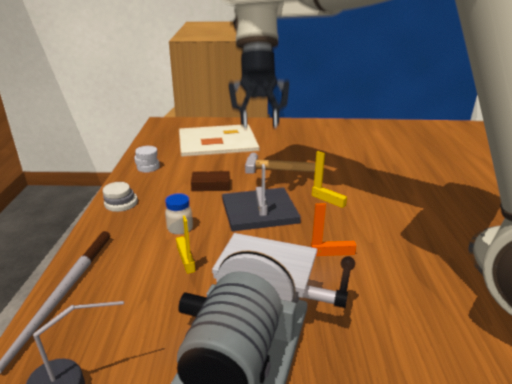

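```bash
python3 -m pendant '[[-21,50,10,-0.7,0.06,-0.6,0],[-42,100,10,-1.4,0.1,-1.2,0],[-64,150,10,-2.2,0.17,-1.9,0],[-85,200,10,-2.9,0.23,-2.5,0],[-106,250,10,-3.6,0.3,-3.1,0],[-127,300,10,-4.3,0.34,-3.7,0],[-149.2,351,0,-5.03,0.4,-4.37,0],[-149.2,351,-40,-5.03,0.4,-4.37,0],[-149.2,351,-60,-5.03,0.4,-4.37,0],[-149.2,351,-60,-5.03,0.4,-4.37,0]]' 40
python3 - <<'E'
from h import *
np.set_printoptions(precision=2,suppress=True)
s=arm.state(); p,d=arm.grab_frame('wrist'); cv2.imwrite('pics/w5.png',p); print(s['position'],turn(grasp_R(74.2,0)),s['ft_force'],arm.mark_of('wrist','lock_ball')[:2])
E
```

```text
time: 17.1
position: [428.4, 112.0, 129.3]
tool_rot: [-2.504, -1.896, 0.006]
ft_force: [0.6, 0.2, 1.0]
gripper_width: 0.001
grasp_force: 0.0
[428.43 112.   129.32] [ 0.02 -0.01 -0.  ] [0.56 0.24 1.02] [{'location': [428.1, 112.1, 97.9], 'confidence': 0.87}]
```

View pics/w5.png

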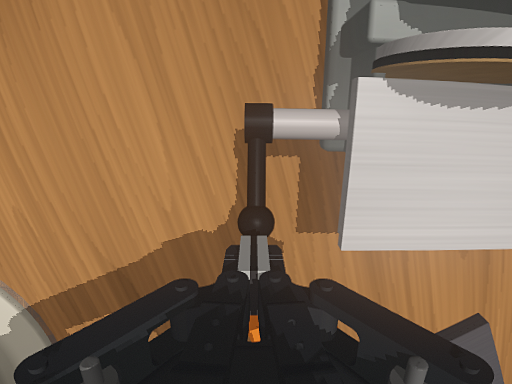

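The wrist view shows the ball at (256,222), in line with the shut fingertips, and the table well clear on the right. Now I push down.

```bash
python3 -m pendant '[[0,-1,-12,0,0,0,0],[0,-1.5,-22,0,0,0,0],[0,-2,-32,0,0,0,0],[0,-3,-42,0,0,0,0],[0,-3,-52,0,0,0,0],[0.5,-2,-60,0,0,0,0],[0.5,-1,-67,0,0,0,0]]'
python3 -m pendant '[[0,0,-4,0,0,0,0],[0,1,-7,0,0,0,0],[0,1,-8,0,0,0,0],[0,1,-8,0,0,0,0]]'
```

```text
time: 18.08
position: [430.4, 110.9, 63.7]
tool_rot: [2.504, 1.894, -0.001]
ft_force: [0.8, -2.5, 2.9]
gripper_width: 0.001
grasp_force: 1.2
time: 18.58
position: [430.4, 111.9, 56.3]
tool_rot: [2.504, 1.894, -0.0]
ft_force: [0.4, 0.3, 1.0]
gripper_width: -0.0
grasp_force: 0.7
```

```bash
python3 -m pendant '[[0,0,-2,0,0,0,0],[0,0,-3,0,0,0,0],[0,0,-3,0,0,0,0]]'
python3 -m pendant '[[0,0,20,0,0,0,0],[0,0,60,0,0,0,0],[0,0,120,0,0,0,0],[-20,-60,160,0,0,0,0],[-40,-120,160,0,0,0,0],[-40,-170,160,0,0,0,0],[-40,-170,160,0,0,0,0]]'
python3 - <<'E'
from h import *
np.set_printoptions(precision=4,suppress=True)
a=np.radians(74.2);xs=np.array([np.cos(a),np.sin(a)]);ys=np.array([-xs[1],xs[0]]);D=np.array([581.5,168.8])
q,d=arm.grab_frame('side'); p,_=arm.grab_frame('top'); cv2.imwrite('pics/s6.png',q)
for c in ['side','top']: print([ (np.round(r['location'],1),r['confidence']) for r in arm.mark_of(c,'lock_ball')[:1]], [np.round(r['location'],1) for r in arm.mark_of(c,'square')])
P=cloud('side',d,T_cam('side'));u=(P[:,:2]-D)@xs; v=(P[:,:2]-D)@ys
Q=P[(abs(P[:,2]-100)<10)&(u<-15)&(u>-108)&(abs(v)<70)]
for _ in range(10):
    A=np.c_[(Q[:,:2]-D)@xs,(Q[:,:2]-D)@ys,np.ones(len(Q))];c,*_=np.linalg.lstsq(A,Q[:,2],rcond=None);r=Q[:,2]-A@c;Q=Q[abs(r)<max(2,2*r.std())]
print('table',c,len(Q))
E
```

```text
time: 18.95
position: [430.3, 111.8, 53.2]
tool_rot: [2.504, 1.894, -0.001]
ft_force: [1.0, 1.8, 2.1]
gripper_width: -0.001
grasp_force: 1.1
time: 19.82
position: [389.5, -61.9, 213.1]
tool_rot: [2.51, 1.886, -0.002]
ft_force: [0.1, 0.1, -0.5]
gripper_width: 0.005
grasp_force: 0.0
[(array([580.8, 170. ,   2.2]), 0.73)] [array([725.8,  -4.6,  -1.5]), array([425.4, -34.7,  -2.2]), array([ 575.4, -183.9,   21.3]), array([ 405.7, -252.1,    1.1])]
[] [array([726.3,  -8.1,  -4. ]), array([ 402.4, -248.1,   -0. ]), array([ 575.1, -188.7,   21. ])]
table [ 0.0005 -0.0016 99.4412] 1692
```

View pics/s6.png

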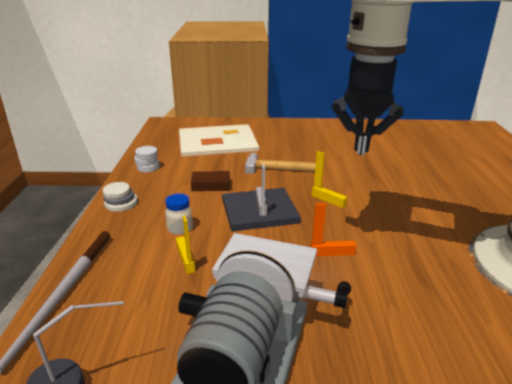

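The side view shows the lever ball down at (343,290), the square upright on the plate at (263,195), and nothing else moved. The depth fit puts the table level.

```bash
python3 -c "
from plant import arm
print(arm.hand_in())"
```

```text
the job is handed in; nothing more can be done
None
```

The job is handed in with no verdict returned: the table was squared against the disc and measured level within about 0.002 rad, the square stands upright back on the steel plate, and the clamp lever was pushed down to about its end stop.

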